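# Find the stamped carrier crate and push it to the dispatch line

### The job

One of the two blue crates has a red release stamp on its underside: tip each crate over with the fingertips, away from you, so that it lies on its back with its underside facing you. When both lie so, push the stamped one straight on along the bench, still lying, until its leading end (the open mouth) rests on the yellow dispatch strip, neither short of it nor past it; the other crate stays lying clear of the strip. Only push, never lift a crate, and leave the two cups and the sample pot where they stand.

Things in the scene. Friction and masses are not known exactly. Their poses are not given: they have to be found in the camera images.
- crate_a: blue open-topped plastic crate, 64 (its x) x 110 (its y) x 115 mm high (its z), walls 4 mm, empty, 0.24 to 0.5 kg, loose. Origin: centre of its underside. It stands with z up and x away from the robot (turned up to 0.25 rad). Pushed along its x within 30 mm of its top it tips about its far bottom edge and past some 40 degrees falls onto its back by itself; pushed low it slides.
- crate_b: the second crate, the same as crate_a; they may stand either way round, and one of them is stamped (see point stamp). A crate on its back has its underside upright facing the robot, its z axis level and away from the robot, its x axis down; it is then 64 mm high, its origin 32 mm above the bench. Both undersides have a white pad.
- stamp (a point): centre of the red ring-and-tick stamp, 50 mm across, at the middle of the underside of the stamped crate; out of sight until that crate is tipped.
- crate_a_rim (a point): centre of crate_a's open mouth, 115 mm from its origin along its z axis; the middle of its leading end once it lies on its back.
- crate_b_rim (a point): the same point of crate_b.
- line: yellow dispatch strip, flat on the bench (no height to push against), 50 mm wide (its x axis, away from the robot) and 520 mm long (its y axis), beyond both crates; origin at its centre. Fixed; it lies differently each time.
- cup_blue: white specimen cup with a blue lid, 48 mm across, 60 mm tall, loose, on the robot's side of the gap between the crates; origin at the centre of its underside. Leave alone.
- cup_white: white specimen cup with a white lid, 48 mm across, 60 mm tall, loose, at the left front; origin at the centre of its underside. Leave alone.
- pot: pale sample pot with a white lid, 46 mm across, 66 mm tall, loose, at the right front; origin at the centre of its underside. Leave alone.

How it is judged:
By the outcome, as a careful person would: the job done as asked, in the order asked, and still so for the second after the job is handed in, with the robot touching nothing.
It also fails if it takes over 61 s, if anything falls off the work surface, if the arm or the gripper's body presses on something with over 40 N, if the wrist force passes 120 N, or if a joint passes its speed limit or range.

### The arm

A 6-joint arm with a two-finger parallel gripper is mounted at the origin on a cart in front of the work surface, level with it; the furniture and walls round the work are solid. World frame = base frame: x ahead of the robot, y to its left, z up, the work surface at z = 0. Lengths are in m, angles in rad, forces in N, time in s.
With the tool pointing down it reaches from about 0.325 to 0.775 m from the base axis. Payload 9.3 kg.
Tool frame: the origin (TCP) lies on the mounting face of the last link; the fingertips stand 173 mm ahead of it and the grasp point (between the pads) lies 155 mm ahead of it (r.tips_ahead is the distance from the TCP to the fingertips, in m); z points along the fingers, y is the line along which they close (so a half turn about z gives the same grasp; the last joint's range is limited). The gripper opens to 85 mm and grips with 20 to 120 N. Pads are 22 mm wide; open, the fingers measure 114 mm over their backs; the gripper's body (76 mm by 85 mm) begins 54 mm behind the grasp point. The pads swing forward as they close: fully open they stand 13 mm farther back than shut.
Start: joints at [1.175, 0.259, 0.021, 1.334, 0, 1.418], TCP at [0.132, 0.534, 0.405] pointing down, gripper open.
Joint ranges: [-3.04, 3.04], [-0.91, 1.82], [-1.04, 1.36], [-1.92, 1.95], [-1.52, 1.45], [-3.14, 3.14]. Speed limits (rad/s): [2.22, 2.22, 2.79, 3.14, 3.14, 3.14].

### API

Orientations are given as a unit quaternion [x, y, z, w].
In Python, from bench import monitor, optics, close_job, models, r gives the robot as it stands.
- The arm moves only by the tool step_arm, never from a script. Its argument "rows" is text: rows parted by semicolons, each of 7 numbers parted by spaces: the shift along the tool's x, y, z in units of 0.05 m (1.0 is 0.05 m), then the turn, a rotation vector about the tool's x, y, z in units of 8 degrees (1.0 is 8 degrees), then the gripper's target within -1 to 1 (fully open at 1, half-way at 0, shut at -1). A call has 1 to 12 rows; each row shifts and turns the commanded pose from where the row before left it, along the tool's axes as they then stand; what a row does not reach is not made up. A row lasts 1/10 s, in which the tool goes at most 50 mm and 8.59 degrees, less where a joint would pass 70% of its speed; a pose out of reach is approached as far as the arm can. A call with a number of a shift or a turn outside -1 to 1 is refused whole. A call with a gripper value outside its range is refused whole. The fingers move at their own pace and stop on an object; the grip force is fixed at half the most. Time passes only in rows, so rows that do not move let the fingers close. It gives the time, the measured TCP pose, the force, the opening and the grip force at its end, in the units of the state.
- monitor.sense(): the state, without advancing time (a new reading comes with each control period).
- optics.snapshot(name): name is "scene" or "top"; returns the picture (400x640x3 uint8, red, green, blue); there is no depth.
- optics.calibration(name): a dict with "vertical_fov" (degrees; the focal length in pixels is half the picture's height over the tangent of half this angle, whatever the lens; pixels are square), "cx", "cy" (the principal point, pixels), "distortion" ([k1, k2, p1, p2, k3] as OpenCV has them; the pictures are not rectified), "rvec" (rotation vector, rad) and "tvec" (3), from world to camera coordinates, as OpenCV has them. Camera axes: x right, y down, z forward; pixel columns grow to the right and rows downward; lengths in m; the calibration is good to about 2 mm. A picture is of the moment at which its call begins. calibration takes no time and is no camera call.
- close_job(): hands the job in; it is judged then, once.
Trained networks look in the newest picture that a camera, given by its name, has taken for a name from the list of things; names that differ only in an ending like _2 or _b are one class to them, and where a whole thing is asked for, a point or a joint stands for the part that bears it (a point fixed in the world has none). Each returns a list of dicts, best first, with "p" (0 to 1); they miss things now and then, are a little off and sometimes report something else, mostly with a low value. They report only what shows in the picture. A call takes as long as a camera call.
- models.find_in(camera, target): "at" ([x, y, z] in m, in the coordinates of the camera as it stood for that picture, good to about 4 mm: the middle of the surface that is visible of it).
- models.outline_of(camera, target): "region" (400x640 bool, what is visible of it).
The state is a dict: "t": time; "joint_pos": joint angles; "qd": joint speeds; "joint_efforts": joint torques, N m; "ee_pos": TCP position; "tcp_rot": TCP orientation; "force": force on the tool from outside, world axes, zero at the start; "moment": the same for the moment, N m; "opening": finger opening in m; "gripper_force": force on a finger pad.
Only numpy, scipy, OpenCV 4.12 (cv2) and the standard library are available. Lean on these libraries where they do the work, as an engineer would, in place of code of your own. Each camera call takes 0.05 s, during which the arm holds its last target. There are 200 camera calls.

## Working session

There is one attempt and no reset: what is moved stays moved. The work goes in short steps, Python scripts to look and compute and a tool call to move; the robot and the scene stay as the last step left them, time stands still between calls to the robot, and variables do not carry over. Pictures are saved under pics/ and viewed, at most 10 in all, crops included, and the job is handed in when it is done.

Besides the shell and the picture viewer there is one more tool, called after "Request:" as name(argument=value, ...) on one line, values as JSON. step_arm: Moves the arm, as the interface text tells. Its arguments: {"type":"object","properties":{"rows":{"type":"string"}},"required":["rows"]}

```bash
mkdir -p pics; cat > h.py <<'E'
import numpy as np, cv2
from bench import monitor, optics, close_job, models, r
from scipy.spatial.transform import Rotation as R
def cam(n):
    c=optics.calibration(n); f=200/np.tan(np.radians(c["vertical_fov"])/2)
    K=np.array([[f,0,c["cx"]],[0,f,c["cy"]],[0,0,1]]); return K,np.array(c["distortion"],float),np.array(c["rvec"],float).ravel(),np.array(c["tvec"],float).ravel()
def c2w(n,p):
    K,d,rv,t=cam(n); return R.from_rotvec(rv).as_matrix().T@(np.array(p)-t)
def plane(n,uv,z):
    K,d,rv,t=cam(n); M=R.from_rotvec(rv).as_matrix()
    q=cv2.undistortPoints(np.array(uv,float).reshape(-1,1,2),K,d).reshape(-1,2)
    D=np.c_[q,np.ones(len(q))]@M; C=-M.T@t
    return C+D*((z-C[2])/D[:,2])[:,None]
def proj(n,P):
    K,d,rv,t=cam(n); return cv2.projectPoints(np.array(P,float).reshape(-1,1,3),rv,t,K,d)[0].reshape(-1,2)
def snap(n,f):
    im=optics.snapshot(n); cv2.imwrite(f"pics/{f}.png",im[:,:,::-1]); return im
E
python3 - <<'E'
from h import *
np.set_printoptions(precision=4,suppress=True)
a=snap("top","t0");b=snap("scene","s0")
print(monitor.sense())
for n in("top","scene"):
    K,d,rv,t=cam(n);print(n,-R.from_rotvec(rv).as_matrix().T@t)
    for o in("crate_a","line","cup_blue","cup_white","pot"):
        for m in models.find_in(n,o): print(n,o,round(m["p"],2),c2w(n,m["at"]))
m=models.outline_of("top","line")
for k in m[:1]:
    reg=k["region"].astype(np.uint8);box=cv2.boxPoints(cv2.minAreaRect(cv2.findNonZero(reg)));print(box,plane("top",box,0))
for k in models.outline_of("top","crate_a")[:3]:
    reg=k["region"].astype(np.uint8);box=cv2.boxPoints(cv2.minAreaRect(cv2.findNonZero(reg)));print(k["p"],box,plane("top",box,.115))
cv2.imwrite("pics/both0.png",cv2.resize(np.vstack([a,b])[:,:,::-1],(480,600)))
E
```

```text
{'t': 0.1, 'joint_pos': array([ 1.1754,  0.2591,  0.0209,  1.3337, -0.    ,  1.4182]), 'qd': array([-0.0004, -0.0013,  0.0019, -0.0002, -0.0013, -0.0001]), 'joint_efforts': array([  0.0056, -55.6697,  34.5068,   0.0117,  -0.0001,  -0.    ]), 'ee_pos': array([0.1322, 0.5338, 0.4041]), 'tcp_rot': array([ 0.1211,  0.9926, -0.0006, -0.0001]), 'force': array([0.4383, 0.2414, 0.3558]), 'moment': array([-0.0632, -0.0225,  0.0223]), 'gripper_force': 0.0, 'opening': 0.08518078421066687}
top [0.4232 0.1855 1.1688]
top crate_a 0.96 [0.4994 0.2824 0.019 ]
top crate_a 0.81 [ 0.4907 -0.0196  0.0464]
top line 0.89 [ 0.7075  0.1815 -0.002 ]
top cup_blue 0.65 [0.3826 0.1785 0.0601]
top cup_blue 0.61 [ 0.4904 -0.0219  0.0472]
top cup_blue 0.59 [0.3868 0.4729 0.0627]
top cup_white 0.75 [0.3869 0.4718 0.062 ]
top pot 0.84 [ 0.3907 -0.128   0.0678]
scene [-0.2501 -0.7084  0.8194]
scene crate_a 0.97 [ 0.4666 -0.032   0.079 ]
scene line 0.75 [ 0.7136  0.1458 -0.0004]
scene cup_blue 0.75 [0.3754 0.1591 0.0575]
scene cup_white 0.53 [0.3809 0.4632 0.0466]
scene pot 0.63 [ 0.3738 -0.1391  0.0568]
[[422. 259.]
 [444. 259.]
 [444. 275.]
 [422. 275.]] [[ 0.4032 -0.1138  0.    ]
 [ 0.4021 -0.1756  0.    ]
 [ 0.3582 -0.1737  0.    ]
 [ 0.3594 -0.1122  0.    ]]
0.95 [[363.7049 219.0098]
 [414.5702 208.0119]
 [420.3036 234.529 ]
 [369.4383 245.5269]] [[ 0.5069  0.0591  0.115 ]
 [ 0.5332 -0.0706  0.115 ]
 [ 0.4661 -0.0825  0.115 ]
 [ 0.4406  0.0464  0.115 ]]
0.84 [[250.4706 217.8824]
 [296.1176 206.4706]
 [303.1177 234.4706]
 [257.4706 245.8824]] [[0.5129 0.3423 0.115 ]
 [0.5404 0.2282 0.115 ]
 [0.4701 0.2112 0.115 ]
 [0.4431 0.3245 0.115 ]]
```

View pics/t0.png

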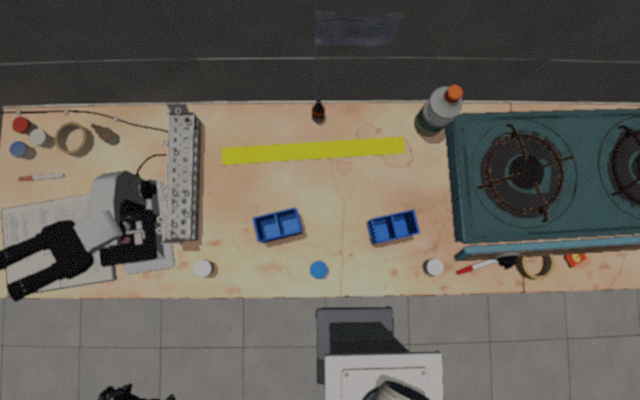

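View pics/s0.png

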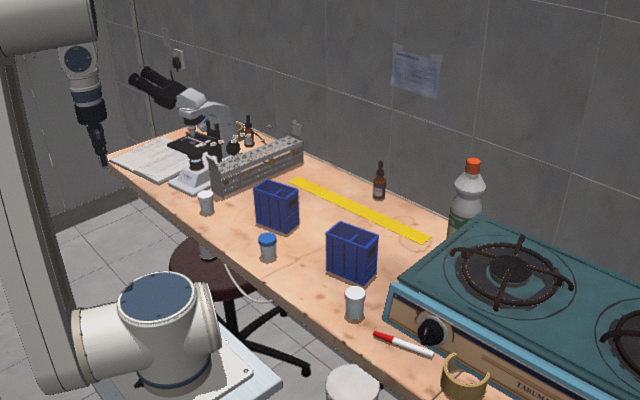

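The top view shows the crates at about (278,226) and (394,227), with the strip running from (222,157) to (405,145). The blue cup is at (319,270), the white cup at (203,269) and the pot at (434,267). Next I fit the crates and the strip precisely.

```bash
cat >> h.py <<'E'
from scipy.optimize import minimize
def blue(im):
    h=cv2.cvtColor(im,cv2.COLOR_RGB2HSV); return cv2.inRange(h,(106,150,40),(128,255,255))
def box(p,lying=False):
    x,y,a=p; c,s=np.cos(a),np.sin(a)
    # standing: origin at underside centre; lying: (x,y)=underside centre, extends 115 along heading
    X=(0,.115) if lying else (-.032,.032); H=.064 if lying else .115
    return np.array([[x+c*u-s*v,y+s*u+c*v,w] for u in X for v in(-.055,.055) for w in(0,H)])
def fit(p0,ims,lying=False):
    M={}
    for n,im in ims.items():
        b=blue(im); c=proj(n,box(p0,lying)); w=np.zeros_like(b)
        cv2.fillConvexPoly(w,cv2.convexHull(c.astype(np.float32)).astype(int),255)
        b=cv2.bitwise_and(b,cv2.dilate(w,np.ones((25,25))))
        b=cv2.morphologyEx(b,cv2.MORPH_OPEN,np.ones((3,3)))
        h=cv2.convexHull(cv2.findNonZero(b)); m=np.zeros_like(b); cv2.fillConvexPoly(m,h,255); M[n]=m
    def cost(q):
        p=q*[.01,.01,.1]; e=0
        for n,m in M.items():
            m4=np.zeros_like(m); hull=cv2.convexHull(proj(n,box(p,lying)).astype(np.float32))
            cv2.fillConvexPoly(m4,(hull*16).round().astype(int),255,cv2.LINE_AA,4)
            e+=np.abs(m4.astype(float)-m).sum()/m.astype(float).sum()
        return e
    s=minimize(cost,np.array(p0)/[.01,.01,.1],method="Nelder-Mead",options=dict(initial_simplex=np.array(p0)/[.01,.01,.1]+np.array([[0,0,0],[1,0,0],[0,1,0],[0,0,1]])))
    return s.x*[.01,.01,.1],s.fun
E
python3 - <<'E'
from h import *
np.set_printoptions(precision=4,suppress=True)
I={n:cv2.imread(f"pics/{n[0]}0.png")[:,:,::-1].copy() for n in("top","scene")}
for p0 in([.49,.277,.23],[.487,-.012,.22]):
    print(fit(p0,I),[fit(p0,{n:I[n]}) for n in I])
h=cv2.cvtColor(I["top"],cv2.COLOR_RGB2HSV); y=cv2.inRange(h,(22,180,80),(35,255,255));y=cv2.morphologyEx(y,cv2.MORPH_OPEN,np.ones((5,5)))
b=plane("top",cv2.boxPoints(cv2.minAreaRect(cv2.findNonZero(y))),0);print(b,b.mean(0))
E
```

```text
(array([ 0.5164,  0.3194, -0.6231]), np.float64(11.928161283080957)) [(array([0.4946, 0.2759, 0.2295]), np.float64(0.18941975372965839)), (array([ 0.5072,  0.3287, -0.6202]), np.float64(10.895657225853304))]
(array([ 0.4911, -0.0176,  0.1705]), np.float64(4.862161884402518)) [(array([ 0.4888, -0.022 ,  0.2207]), np.float64(0.19967838987446832)), (array([ 0.5548,  0.0056, -0.8141]), np.float64(3.289620073381465))]
[[ 0.7208  0.4418  0.    ]
 [ 0.7507 -0.072   0.    ]
 [ 0.7068 -0.073   0.    ]
 [ 0.6775  0.4382  0.    ]] [0.7139 0.1838 0.    ]
```

```bash
sed -i 's/(106,150,40),(128,255,255)/(108,110,30),(130,255,255)/' h.py
python3 - <<'E'
from h import *
np.set_printoptions(precision=4,suppress=True)
I={n:cv2.imread(f"pics/{n[0]}0.png")[:,:,::-1].copy() for n in("top","scene")}
V=I["scene"].copy(); h=cv2.cvtColor(V,cv2.COLOR_RGB2HSV); print(h[255,345],h[265,368],h[205,270],h[235,345])
V[blue(V)>0]=(255,0,255)
W=I["top"].copy()
for p0 in([.493,.277,.23],[.489,-.02,.22]):
    p,e=fit(p0,I);print(p,e,[fit(p0,{n:I[n]}) for n in I])
    for q,n,m in((p,"scene",V),(p,"top",W)):
        cv2.polylines(m,[cv2.convexHull(proj(n,box(q)).astype(np.float32)).astype(int)],True,(0,255,0))
o=np.hstack([V[150:310,220:420],W[180:280,230:430].repeat(2,0)[:160]])
o=np.vstack([cv2.resize(V[160:300,230:410],(540,420),interpolation=0),cv2.resize(W[190:260,230:440],(540,180),interpolation=0)])
cv2.imwrite("pics/f0.png",o[:,:,::-1])
E
```

```text
[118  99  77] [115 143 112] [117 114  98] [118 106  96]
[0.494  0.2785 0.0935] 0.9070828297621554 [(array([0.4932, 0.2766, 0.2314]), np.float64(0.6227252300196315)), (array([ 0.4785,  0.2717, -0.3328]), np.float64(0.2039453838215448))]
[ 0.4882 -0.0179  0.1788] 0.9203518149720167 [(array([ 0.4889, -0.0198,  0.2114]), np.float64(0.6901814638899038)), (array([ 0.4915, -0.0173,  0.1739]), np.float64(0.22922212210923756))]
```

View pics/f0.png

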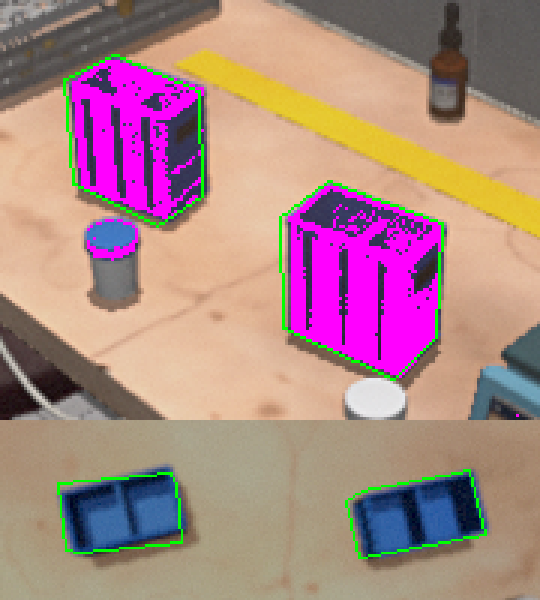

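The fit overlay matches both crates. I take left as (0.493, 0.277, yaw 0.23) and right as (0.489, −0.019, yaw 0.20). I'll tip the left one first.

Request:
step_arm(rows="0 0 0 0 0 -0.85 0; 0 0 0 0 0 -0.85 0; 0 0 0 0 0 -0.85 0; 0 0 0 0 0 -0.84 0; -0.5 -0.75 0 0 0 0 0; -0.5 -0.75 0 0 0 0 0; -0.5 -0.75 0 0 0 0 0; -0.5 -0.75 0 0 0 0 0; -0.5 -0.75 0 0 0 0 0; -0.5 -0.75 0 0 0 0 0; -0.5 -0.75 0 0 0 0 0; 0 0 0 0 0 0 0")

```text
t: 1.9
ee_pos: [0.3658, 0.3154, 0.4046]
tcp_rot: [-0.112, 0.994, -0.0, 0.0]
force: [0.5, 1.0, -0.4]
opening: 0.0425
gripper_force: 0.0
```

```bash
cat >> h.py <<'E'
def go(x,y,z,yaw):
    s=monitor.sense(); M=R.from_quat(s["tcp_rot"]).as_matrix(); d=M.T@(np.array([x,y,z])-s["ee_pos"])/.05
    T=np.array([[-np.cos(yaw),-np.sin(yaw),0],[-np.sin(yaw),np.cos(yaw),0],[0,0,-1]])
    w=R.from_matrix(M.T@T).as_rotvec(degrees=True)/8
    print("t",s["t"],"tcp",s["ee_pos"].round(4),"shift",d.round(2),"turn",w.round(2),"F",s["force"].round(1),"op",round(s["opening"],3))
E
python3 -c "
from h import *
go(.420,.260,.268,.23)"
```

```text
t 1.9 tcp [0.3658 0.3154 0.4046] shift [-0.81 -1.32  2.73] turn [-0.01  0.01 -0.03] F [ 0.5  1.  -0.4] op 0.043
```

Request:
step_arm(rows="-0.4 -0.66 0 0 0 0 0; -0.4 -0.66 0 0 0 0 0; 0 0 0.9 0 0 0 0; 0 0 0.9 0 0 0 0; 0 0 0.93 0 0 0 0; 0 0 0 0 0 0 0; -0.3 0 0 0 0 0 0; -0.12 0 0 0 0 0 0; -0.12 0 0 0 0 0 0; -0.12 0 0 0 0 0 0; -0.12 0 0 0 0 0 0")

```text
t: 3.0
ee_pos: [0.4549, 0.2723, 0.2689]
tcp_rot: [-0.115, 0.993, 0.0, 0.0]
force: [-2.4, -1.1, 1.8]
opening: 0.0428
gripper_force: 0.8
```

```bash
python3 -c "
from h import *
go(.493+.974*.031,.277+.228*.031,.268,.23)
snap('scene','s1')"
```

```text
t 3.0 tcp [0.4549 0.2723 0.2689] shift [-1.38 -0.08  0.02] turn [0.   0.01 0.01] F [-2.4 -1.1  1.8] op 0.043
```

View pics/s1.png

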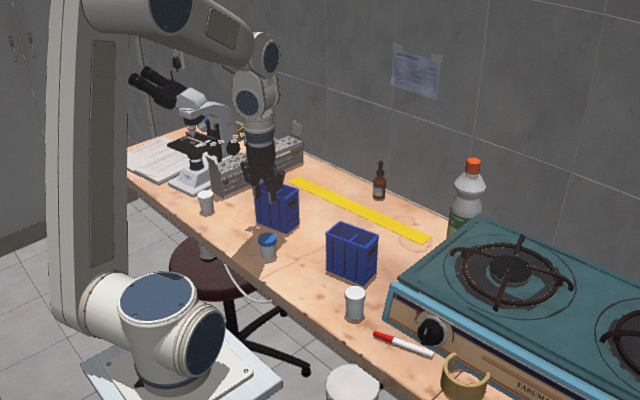

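The scene view shows the fingertips at the top of the left crate's near face, around (265,190), with light contact. I'll carry on with the push.

Request:
step_arm(rows="-0.12 0 0 0 0 0 0; -0.12 0 0 0 0 0 0; -0.12 0 0 0 0 0 0; -0.12 0 0 0 0 0 0; -0.12 0 0 0 0 0 0; -0.12 0 0 0 0 0 0; -0.12 0 0 0 0 0 0; -0.12 0 0 0 0 0 0; -0.12 0 0 0 0 0 0")

```text
t: 3.95
ee_pos: [0.5077, 0.2845, 0.2681]
tcp_rot: [-0.115, 0.993, -0.0, 0.0]
force: [0.4, 0.7, 0.0]
opening: 0.0429
gripper_force: 0.1
```

```bash
python3 -c "
from h import *
go(.493+.974*.031,.277+.228*.031,.268,.23)
im=snap('scene','s2')
cv2.imwrite('pics/s2c.png',cv2.resize(im[130:310,170:420,::-1],(750,540)))"
```

```text
t 3.95 tcp [0.5077 0.2845 0.2681] shift [-0.3  -0.08  0.  ] turn [-0.  0.  0.] F [0.4 0.7 0. ] op 0.043
```

View pics/s2c.png

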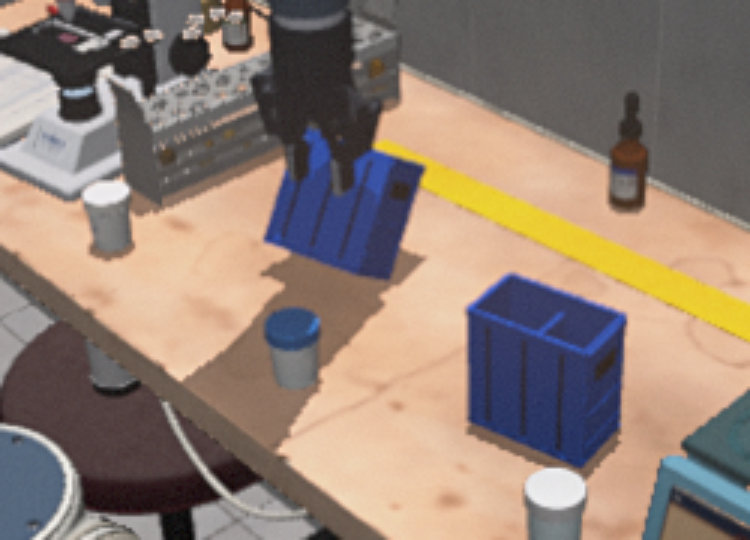

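The left crate is tilted and still tipping, so I'll finish the push and then lift clear.

Request:
step_arm(rows="-0.12 0 0 0 0 0 0; -0.12 0 0 0 0 0 0; -0.12 0 0 0 0 0 0; -0.12 0 0 0 0 0 0; 0 0 0 0 0 0 0; 0 0 0 0 0 0 0; 0 0 0 0 0 0 0; 0 0 0 0 0 0 0")

```text
t: 4.8
ee_pos: [0.5303, 0.2899, 0.2682]
tcp_rot: [-0.115, 0.993, -0.0, -0.0]
force: [0.2, -0.5, 0.4]
opening: 0.0429
gripper_force: 0.0
```

```bash
python3 -c "
from h import *
go(.493+.974*.031,.277+.228*.031,.268,.23)
im=snap('scene','s3')
cv2.imwrite('pics/s3c.png',cv2.resize(im[130:310,170:420,::-1],(750,540)))"
```

```text
t 4.8 tcp [0.5303 0.2899 0.2682] shift [ 0.17 -0.08  0.  ] turn [-0. -0.  0.] F [ 0.2 -0.5  0.4] op 0.043
```

View pics/s3c.png

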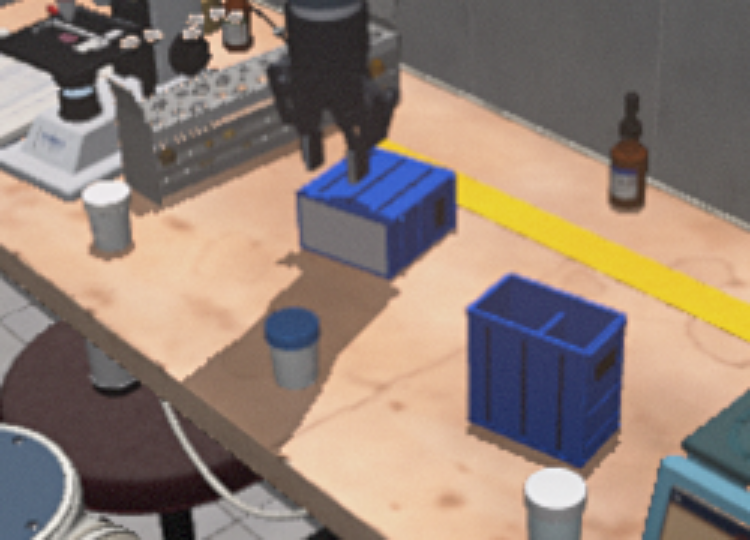

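The left crate lies on its back and its pad is plain white, so the stamp must be on the right one. I'll move over there.

Request:
step_arm(rows="0 0 -0.7 0 0 0.21 0; 0 0 -0.7 0 0 0 0; 0.44 -0.74 0 0 0 0 0; 0.44 -0.74 0 0 0 0 0; 0.44 -0.74 0 0 0 0 0; 0.44 -0.74 0 0 0 0 0; 0.44 -0.74 0 0 0 0 0; 0.44 -0.74 0 0 0 0 0; 0.44 -0.74 0 0 0 0 0; 0.44 -0.74 0 0 0 0 0; 0 0 0 0 0 0 0; 0 0 0 0 0 0 0")

```text
t: 6.05
ee_pos: [0.4169, -0.0361, 0.3385]
tcp_rot: [-0.099, 0.995, -0.0, 0.0]
force: [0.4, -0.7, -1.1]
opening: 0.0426
gripper_force: 0.0
```

```bash
python3 -c "
from h import *
np.set_printoptions(precision=4,suppress=True)
go(.489-.98*.075,-.019-.199*.075,.268,.2)
I={'top':snap('top','t4'),'scene':snap('scene','s4')}
for n in I: print(n,fit([.529,.284,.23],{n:I[n]},True))
print(fit([.529,.284,.23],I,True))"
```

```text
t 6.05 tcp [ 0.4169 -0.0361  0.3385] shift [0.02 0.05 1.41] turn [-0.    0.01 -0.01] F [ 0.4 -0.7 -1.1] op 0.043
top (array([0.5383, 0.2571, 0.3815]), np.float64(2.6076750700280114))
scene (array([0.5686, 0.2969, 0.8703]), np.float64(0.8589585895858959))
(array([0.5505, 0.2717, 0.9055]), np.float64(3.54300913723423))
```

Request:
step_arm(rows="0 0.05 0.7 0 0 0 0; 0 0 0.7 0 0 0 0; 0 0 0 0 0 0 0; -0.3 0 0 0 0 0 0; -0.12 0 0 0 0 0 0; -0.12 0 0 0 0 0 0; -0.12 0 0 0 0 0 0; -0.12 0 0 0 0 0 0; -0.12 0 0 0 0 0 0; -0.12 0 0 0 0 0 0; -0.12 0 0 0 0 0 0; -0.12 0 0 0 0 0 0")

```text
t: 7.35
ee_pos: [0.479, -0.0202, 0.2682]
tcp_rot: [-0.1, 0.995, -0.0, 0.0]
force: [-1.3, 0.3, 1.1]
opening: 0.0425
gripper_force: 0.7
```

Request:
step_arm(rows="-0.12 0 0 0 0 0 0; -0.12 0 0 0 0 0 0; -0.12 0 0 0 0 0 0; -0.12 0 0 0 0 0 0; -0.12 0 0 0 0 0 0; -0.12 0 0 0 0 0 0; -0.12 0 0 0 0 0 0; -0.12 0 0 0 0 0 0; -0.12 0 0 0 0 0 0; 0 0 0 0 0 0 0; 0 0 0 0 0 0 0; 0 0 0 0 0 0 0")

```text
t: 8.55
ee_pos: [0.5312, -0.0094, 0.2682]
tcp_rot: [-0.1, 0.995, 0.0, -0.0]
force: [1.0, -0.3, -0.2]
opening: 0.0424
gripper_force: 0.0
```

Request:
step_arm(rows="0 0 0 0 0 0 0; 0 0 0 0 0 0 0; 0 0 0 0 0 0 0; 0 0 -0.6 0 0 0 0; 0.5 0 -0.6 0 0 0 0; 0.9 0 0 0 0 0 0; 0.9 0 0 0 0 0 0; 0.9 0 0 0 0 0 0; 0 0 0 0 0 0 0")

```text
t: 9.45
ee_pos: [0.3702, -0.0411, 0.3282]
tcp_rot: [-0.1, 0.995, 0.0, -0.001]
force: [0.4, -0.0, 0.7]
opening: 0.0428
gripper_force: 0.0
```

```bash
python3 -c "
from h import *
np.set_printoptions(precision=4,suppress=True)
go(.489-.98*.0,-.019-.199*.0,.268,.2)
a=snap('top','t5');b=snap('scene','s5')
print([ (m['p'],c2w('scene',m['at'])) for m in models.find_in('scene','stamp')])
print([ (m['p'],c2w('top',m['at'])) for m in models.find_in('top','crate_a')])
o=np.vstack([cv2.resize(b[130:310,190:420],(575,360)),cv2.resize(a[120:290,210:460],(575,240))])
cv2.imwrite('pics/o5.png',o[:,:,::-1])"
```

```text
t 9.45 tcp [ 0.3702 -0.0411  0.3282] shift [-2.42 -0.04  1.2 ] turn [ 0.   -0.01 -0.  ] F [ 0.4 -0.   0.7] op 0.043
[(0.88, array([ 0.5504, -0.0198,  0.0659]))]
[(0.83, array([0.5773, 0.0023, 0.0654])), (0.68, array([0.5812, 0.2975, 0.0635]))]
```

View pics/o5.png

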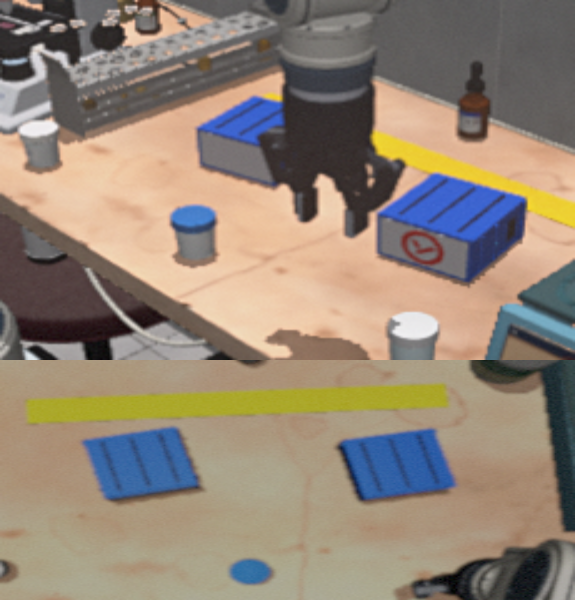

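The right crate shows the red stamp, and both crates lie on their backs with the cups and pot untouched. I now measure the stamped crate against the strip.

```bash
cat > m.py <<'E'
from h import *
np.set_printoptions(precision=4,suppress=True)
def rects(im):
    h=cv2.cvtColor(im,cv2.COLOR_RGB2HSV); b=cv2.inRange(h,(100,120,110),(125,255,255)); b[:130]=0;b[290:]=0
    b=cv2.morphologyEx(b,cv2.MORPH_CLOSE,np.ones((5,5)))
    for c in cv2.findContours(b,0,1)[0]:
        if cv2.contourArea(c)<900: continue
        P=plane("top",c.reshape(-1,2)+0.0,.064)[:,:2]
        ct,sz,an=cv2.minAreaRect((P*1000).astype(np.float32)); a=np.radians(an); a=(a+np.pi/4)%(np.pi/2)-np.pi/4
        ct=np.array(ct)/1000; h=np.array([np.cos(a),np.sin(a)]); print("crate centre",ct,"size",sz,"yaw",a,"underside",ct-h*.0575,"rim",ct+h*.0575)
        rim=ct+h*.0575
        # strip frame
        y=cv2.inRange(cv2.cvtColor(im,cv2.COLOR_RGB2HSV),(22,150,80),(35,255,255)); y=cv2.morphologyEx(y,cv2.MORPH_OPEN,np.ones((5,5)))
        Q=plane("top",cv2.findNonZero(y).reshape(-1,2),0)[:,:2]
        k=np.polyfit(Q[:,1],Q[:,0],1); n=np.array([1,-k[0]])/np.hypot(1,k[0])
        print("  strip yaw",-np.arctan(k[0]),"rim short of centreline by",(np.polyval(k,rim[1])-rim[0])/np.hypot(1,k[0]),"corners",[float((np.polyval(k,q[1])-q[0])/np.hypot(1,k[0])) for q in(rim+.055*np.array([-h[1],h[0]]),rim-.055*np.array([-h[1],h[0]]))])
if __name__=="__main__":
    import sys
    rects(snap("top",sys.argv[1]))
E
python3 m.py t6
```

```text
crate centre [0.5788 0.0011] size (112.75037384033203, 110.52070617675781) yaw 0.20211588382062895 underside [ 0.5225 -0.0104] rim [0.6351 0.0127]
  strip yaw 0.0553278678530664 rim short of centreline by 0.08743101948591804 corners [0.0954753992445168, 0.07938663972731928]
crate centre [0.5833 0.2961] size (113.47606658935547, 108.00904083251953) yaw 0.23494899821480697 underside [0.5274 0.2827] rim [0.6393 0.3095]
  strip yaw 0.0553278678530664 rim short of centreline by 0.06688226682858985 corners [0.07670839149307795, 0.05705614216410174]
```

Request:
step_arm(rows="-0.73 0 0 0 0 0 0.5; -0.73 0 0 0 0 0 0.5; -0.74 0 0 0 0 0 0.5; 0 0 0.89 0 0 0 0.5; 0 0 0.89 0 0 0 0.5; 0 0 0.88 0 0 0 0.5; 0 0 0 0 0 0 0.5; 0 0 0 0 0 0 0.5")

```text
t: 10.5
ee_pos: [0.4831, -0.0193, 0.1952]
tcp_rot: [-0.101, 0.995, 0.0, -0.001]
force: [0.5, -0.5, -0.4]
opening: 0.0639
gripper_force: 0.0
```

Request:
step_arm(rows="-0.2 0 0 0 0 0 0.5; -0.15 0 0 0 0 0 0.5; -0.15 0 0 0 0 0 0.5; -0.15 0 0 0 0 0 0.5; -0.15 0 0 0 0 0 0.5; -0.15 0 0 0 0 0 0.5; -0.15 0 0 0 0 0 0.5; -0.15 0 0 0 0 0 0.5; -0.15 0 0 0 0 0 0.5; -0.15 0 0 0 0 0 0.5; -0.15 0 0 0 0 0 0.5; 0 0 0 0 0 0 0.5")

```text
t: 11.7
ee_pos: [0.5669, -0.0023, 0.1951]
tcp_rot: [-0.101, 0.995, 0.0, 0.001]
force: [-0.1, 0.3, 0.7]
opening: 0.0643
gripper_force: 0.0
```

```bash
python3 -c "
from h import *
go(.478,-.0194,.195,.202)"; python3 m.py t7
```

```text
t 11.7 tcp [ 0.5669 -0.0023  0.1951] shift [ 1.81  0.02 -0.  ] turn [-0.    0.01 -0.  ] F [-0.1  0.3  0.7] op 0.064
crate centre [0.5834 0.2963] size (113.42241668701172, 108.4288330078125) yaw 0.22792565985377955 underside [0.5274 0.2833] rim [0.6394 0.3093]
  strip yaw 0.06571767784752924 rim short of centreline by 0.06660754573501994 corners [0.07548991354627144, 0.05772517792376831]
crate centre [0.6339 0.0146] size (108.74675750732422, 103.25650787353516) yaw 0.19684420637708744 underside [0.5775 0.0034] rim [0.6903 0.0259]
  strip yaw 0.06571767784752924 rim short of centreline by 0.03438341800010244 corners [0.041574727558962056, 0.027192108441242813]
```

Request:
step_arm(rows="-0.12 0 0 0 0 0 0.5; -0.12 0 0 0 0 0 0.5; -0.12 0 0 0 0 0 0.5; -0.12 0 0 0 0 0 0.5; -0.1 0 0 0 0 0 0.5; -0.06 0 0 0 0 0 0.5; 0 0 0 0 0 0 0.5; 0 0 0 0 0 0 0.5; 0.4 0 0 0 0 0 0.5; 0.8 0 -0.2 0 0 0 0.5; 0.8 0 -0.8 0 0 0 0.5; 0 0 -0.9 0 0 0 0.5")

```text
t: 12.95
ee_pos: [0.499, -0.0151, 0.2846]
tcp_rot: [-0.1, 0.995, 0.001, -0.004]
force: [1.3, -0.0, 1.4]
opening: 0.0638
gripper_force: 0.0
```

Request:
step_arm(rows="0.8 0 -0.5 0 0 0 0.5; 0.8 0 0 0 0 0 0.5; 0.8 0 0 0 0 0 0.5; 0 0 0 0 0 0 0.5; 0 0 0 0 0 0 0.5")

```text
t: 13.45
ee_pos: [0.3856, -0.0393, 0.3113]
tcp_rot: [-0.1, 0.995, -0.0, 0.001]
force: [0.5, -0.8, -0.1]
opening: 0.064
gripper_force: 0.0
```

```bash
python3 m.py t8; python3 -c "
from h import *
b=snap('scene','s8');a=cv2.imread('pics/t8.png')[:,:,::-1]
o=np.vstack([cv2.resize(b[130:310,190:460],(540,360)),cv2.resize(a[130:290,190:430],(360,240))[:, :].copy() if 0 else cv2.resize(a[140:240,230:455],(540,240))])
cv2.imwrite('pics/o8.png',o[:,:,::-1])"
```

```text
crate centre [0.5835 0.2963] size (113.193115234375, 108.45137023925781) yaw 0.22881157703515131 underside [0.5275 0.2833] rim [0.6395 0.3093]
  strip yaw 0.0565370467464285 rim short of centreline by 0.06673306028007642 corners [0.07616136113497549, 0.057304759425177244]
crate centre [0.6624 0.0171] size (113.39315032958984, 109.52738952636719) yaw 0.19532152737907782 underside [0.606  0.0059] rim [0.7188 0.0282]
  strip yaw 0.0565370467464285 rim short of centreline by 0.003367504048166806 corners [0.010976170230470216, -0.004241162134136715]
```

View pics/o8.png

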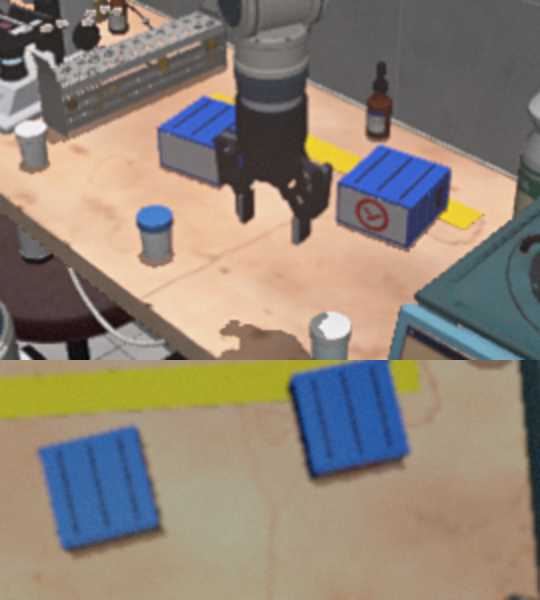

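The stamped crate's mouth lies on the strip, about 3 mm from its centreline, with both corners inside the ±25 mm. The other crate is clear of the strip, the cups and pot haven't moved, and the arm touches nothing, so I'm handing it in.

```bash
python3 -c "
from h import *
print(close_job())"
```

```text
the job is handed in; nothing more can be done
None
```

Both crates were tipped onto their backs; the right-hand one is stamped, and I pushed it until its mouth rests on the strip about 3 mm short of the centreline, with the other crate clear of the strip, the cups and pot left alone, and the job handed in at about 13.5 s (no verdict was returned).

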